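# Clear the pile into its fitted places

### The job

The pile on the cabinet wants putting away. Take it apart from the top and set each thing down in its own place: the black punch standing upright in the round wooden stand, the little card box flat in the smallest tray, the bigger carton flat in the middle tray and the black tin flat in the largest tray, all let go and at rest. Never let the punch fall over, and leave the glass dish where it is.

Things in the scene. Friction and masses are not known exactly. Their poses are not given: they have to be found in the camera images.
- punch: Black rubber hand punch, an upright round rod 20 mm in diameter and 60 tall, standing on end on top of the pile. Origin: centre of its underside; z up along the rod. About 60 g.
- small_box: Little pale card box, 24 (x) by 50 (y) by 10 (z) mm, under the punch. Origin: centre of its underside; y along its length, z up. About 30 g, rigid.
- carton: Pale card carton, 40 (x) by 62 (y) by 17 (z) mm, under the little box. Origin: centre of its underside; y along its length, z up. About 40 g, rigid.
- tin: Flat black tin, 62 (x) by 100 (y) by 17 (z) mm, lowest of the pile, lying on the cabinet top; its lid stays shut. Origin: centre of its underside; y along its length, z up. About 160 g.
- round_stand: Round turned wooden stand for the punch, fixed to the surface: outside 52 mm in diameter and 12 high, with a round recess 36 in diameter whose floor lies 3 above the underside. Origin: centre of the underside; z up.
- small_tray: Smallest open wooden tray with a grey lined floor, fixed to the surface, for the little card box. Inside 40 (x) by 66 (y), outside 48 by 74; floor 3 above its underside, rim 7 above its underside (so the rim stands 4 above the floor). Origin: centre of the underside; z up; y along the length. All in mm. Fingers that hold a thing above its lowest 5 mm pass over the rim.
- middle_tray: Middle-sized open wooden tray with a grey lined floor, fixed to the surface, for the carton. Inside 56 (x) by 78 (y), outside 64 by 86; floor 3 above its underside, rim 7 above its underside (so the rim stands 4 above the floor). Origin: centre of the underside; z up; y along the length. All in mm.
- large_tray: Largest open wooden tray with a grey lined floor, fixed to the surface, for the tin. Inside 78 (x) by 116 (y), outside 86 by 124; floor 3 above its underside, rim 7 above its underside (so the rim stands 4 above the floor). Origin: centre of the underside; z up; y along the length. All in mm.
- dish: Glass dish with small stones in it, 76 mm across and 22 high, loose among the trays; not part of the job, to be left where it is. Origin: centre of its underside.
Mind the look-alikes: they are no part of the job. Leave any green or turquoise look-alike of the punch alone.

How it is judged:
By the outcome, as a careful person would: the job done as asked, in the order asked, and still so for the second after the job is handed in, with the robot touching nothing.
It also fails if it takes over 120 s, if anything falls off the work surface, if the arm or the gripper's body presses on something with over 40 N, if the wrist force passes 120 N, or if a joint passes its speed limit or range.

### The arm

A 6-joint arm with a two-finger parallel gripper is mounted at the origin on a cart in front of the work surface, level with it; the furniture and walls round the work are solid. World frame = base frame: x ahead of the robot, y to its left, z up, the work surface at z = 0. Lengths are in m, angles in rad, forces in N, time in s.
With the tool pointing down it reaches from about 0.35 to 0.975 m from the base axis. Payload 4.9 kg.
Tool frame: the origin (TCP) lies on the mounting face of the last link; the fingertips stand 173 mm ahead of it and the grasp point (between the pads) lies ctrl.pinch_z ahead of it (ctrl.pinch_z is the distance from the TCP to the grasp point, in m); z points along the fingers, y is the line along which they close (so a half turn about z gives the same grasp; the last joint's range is limited). The gripper opens to 85 mm and grips with 20 to 120 N. Pads are 22 mm wide; open, the fingers measure 114 mm over their backs; the gripper's body (76 mm by 85 mm) begins 54 mm behind the grasp point. The pads swing forward as they close: fully open they stand 13 mm farther back than shut.
Start: joints at [-1.433, 0.053, 1.613, -0, 1.476, -0.119], TCP at [0.159, -0.604, 0.405] pointing down, gripper open.
Joint ranges: [-3.01, 3.01], [-1.01, 2.22], [0.06, 2.58], [-1.02, 4.17], [0.09, 2.62], [-3.14, 3.14]. Speed limits (rad/s): [2.57, 2.57, 3.14, 3.14, 3.14, 3.14].

### API

Orientations are given as a rotation vector (axis times angle).
In Python, from station import telemetry, eyes, ctrl gives the robot as it stands.
- The arm moves only by the tool apply_moves, never from a script. Its argument "plan" is a list of rows, each a list of 5 numbers: the finger opening in m, from 0 to 0.0854, then the shift along the tool's x, y, z in m, then the turn about the tool's z in rad. In form: [[jaw, x, y, z, roll], ...]. A call has 1 to 12 rows; each row is the pose to reach, as a shift and turn from the pose commanded when the call began, along the tool's axes at that moment; what a row does not reach only later rows make up. A row lasts 1/12 s, in which the tool goes at most 41.7 mm and 7.16 degrees, less where a joint would pass 70% of its speed; a pose out of reach is approached as far as the arm can. A call with a gripper value outside its range is refused whole. The fingers move at their own pace and stop on an object; "newtons" is the grip in N (left out, the last holds). Time passes only in rows, so rows that repeat a pose let the fingers close. It gives the time, the measured TCP pose, the force, the opening and the grip force at its end, in the units of the state.
- telemetry.get_obs(): the state, without advancing time (a new reading comes with each control period).
- eyes.get_image(name): name is "side" or "top"; returns a dict with "img" (384x512x3 uint8, blue, green, red), "range_z" (384x512 float32, m along the optical axis (not along the pixel's ray), 0 where there is no reading), "K" (3x3 intrinsics, pixels), "pose" (4x4, takes a point from camera to world coordinates). Camera axes: x right, y down, z forward; pixel columns grow to the right and rows downward; lengths in m; the calibration is good to about 2 mm. A picture is of the moment at which its call begins.
- ctrl.finish_job(): hands the job in; it is judged then, once.
Trained networks look in a picture, given as the dict that the camera call returned (one of the last four; its "shot" number tells which), for a name from the list of things; names that differ only in an ending like _2 or _b are one class to them, and where a whole thing is asked for, a point or a joint stands for the part that bears it (a point fixed in the world has none). Each returns a list of dicts, best first, with "confidence" (0 to 1); they miss things now and then, are a little off and sometimes report something else, mostly with a low value. They report only what shows in the picture. A call takes as long as a camera call. They do not tell look-alikes from the thing itself.
- eyes.search_frame(thing, picture): "box" ([left, top, right, bottom] in pixels, round what is visible of it).
- eyes.outline_of(thing, picture): "region" (384x512 bool, what is visible of it) and "box" ([left, top, right, bottom] in pixels, round what is visible of it).
- eyes.tip_of(thing, picture): "point" ([column, row] in pixels: a listed point, or the origin of a listed thing).
The state is a dict: "t": time; "q": joint angles; "dq": joint speeds; "effort": joint torques, N m; "tool_pos": TCP position; "tool_rot": TCP orientation; "contact_force": force on the tool from outside, world axes, zero at the start; "wrist_torque": the same for the moment, N m; "opening": finger opening in m; "grip_force": force on a finger pad.
Only numpy, scipy, OpenCV 4.12 (cv2) and the standard library are available. Lean on these libraries where they do the work, as an engineer would, in place of code of your own. Each camera call takes 0.05 s, during which the arm holds its last target. There are 200 camera calls.

## Working session

There is one attempt and no reset: what is moved stays moved. The work goes in short steps, Python scripts to look and compute and a tool call to move; the robot and the scene stay as the last step left them, time stands still between calls to the robot, and variables do not carry over. Pictures are saved under pics/ and viewed, at most 17 in all, crops included, and the job is handed in when it is done.

Besides the shell and the picture viewer there is one more tool, called after "Request:" as name(argument=value, ...) on one line, values as JSON. apply_moves: Moves the arm, as the interface text tells. Its arguments: {"type":"object","properties":{"plan":{"type":"array","items":{"type":"array","items":{"type":"number"}}},"newtons":{"type":"number"}},"required":["plan"]}

```bash
ls; mkdir -p pics
python3 - <<'E'
from station import telemetry, eyes, ctrl
import cv2
o=telemetry.get_obs(); print({k:o[k] for k in ('t','tool_pos','tool_rot','contact_force','opening')}, ctrl.pinch_z)
for n in('top','side'):
    p=eyes.get_image(n); cv2.imwrite(f'pics/{n}0.png',p['img']); print(n,p['K'].tolist(),p['pose'].round(3).tolist())
    for t in 'punch small_box carton tin round_stand small_tray middle_tray large_tray dish'.split():
        print(t,[(round(d['confidence'],2),[int(v) for v in d['box']]) for d in eyes.search_frame(t,p)])
E
```

```text
pics
{'t': 0.0, 'tool_pos': array([ 0.15871075, -0.60423146,  0.40345249]), 'tool_rot': array([-3.11368842e+00, -4.02049872e-01,  1.09636073e-04]), 'contact_force': array([ 0.0528812 ,  0.19088084, -0.18265273]), 'opening': 0.08527062696728843} 0.1547
top [[475.0415421901851, 0.0, 256.56070522780124], [0.0, 475.0415421901851, 195.80394139385774], [0.0, 0.0, 1.0]] [[0.0, -0.997, 0.079, 0.486], [-1.0, 0.001, 0.018, -0.082], [-0.018, -0.079, -0.997, 1.059], [0.0, 0.0, 0.0, 1.0]]
punch [(0.66, [248, 247, 258, 258]), (0.62, [219, 136, 227, 152]), (0.51, [215, 207, 225, 216]), (0.45, [273, 197, 281, 205])]
small_box [(0.65, [244, 236, 259, 259])]
carton [(0.66, [241, 230, 266, 258])]
tin [(0.82, [243, 224, 268, 269])]
round_stand [(0.79, [182, 166, 203, 187]), (0.26, [246, 150, 270, 183])]
small_tray [(0.9, [246, 151, 273, 185])]
middle_tray [(0.55, [299, 222, 342, 268])]
large_tray [(0.87, [298, 140, 344, 198])]
dish [(0.83, [178, 230, 212, 260])]
side [[495.52176003040375, 0.0, 252.85195412329753], [0.0, 495.52176003040375, 187.78003616472375], [0.0, 0.0, 1.0]] [[-0.805, -0.322, 0.499, 0.101], [-0.594, 0.455, -0.664, 0.583], [-0.013, -0.83, -0.557, 0.61], [0.0, 0.0, 0.0, 1.0]]
punch [(0.77, [277, 186, 283, 211]), (0.73, [248, 216, 257, 254]), (0.67, [190, 191, 198, 221])]
small_box []
carton [(0.58, [288, 220, 329, 245])]
tin [(0.91, [278, 222, 337, 256])]
round_stand [(0.59, [182, 237, 209, 255])]
small_tray [(0.69, [220, 194, 254, 218])]
middle_tray [(0.83, [321, 186, 366, 218])]
large_tray [(0.63, [245, 160, 308, 193])]
dish [(0.59, [248, 254, 286, 290])]
```

Run:
```python
import cv2
a=cv2.imread('pics/top0.png')[120:290,160:360]; cv2.imwrite('pics/top0c.png',cv2.resize(a,None,fx=4,fy=3.5*4/3.5,interpolation=cv2.INTER_CUBIC)[:600])
a=cv2.imread('pics/side0.png')[150:300,170:370]; cv2.imwrite('pics/side0c.png',cv2.resize(a,None,fx=4,fy=4,interpolation=cv2.INTER_CUBIC))
```

```text
(no output)
```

View pics/top0c.png

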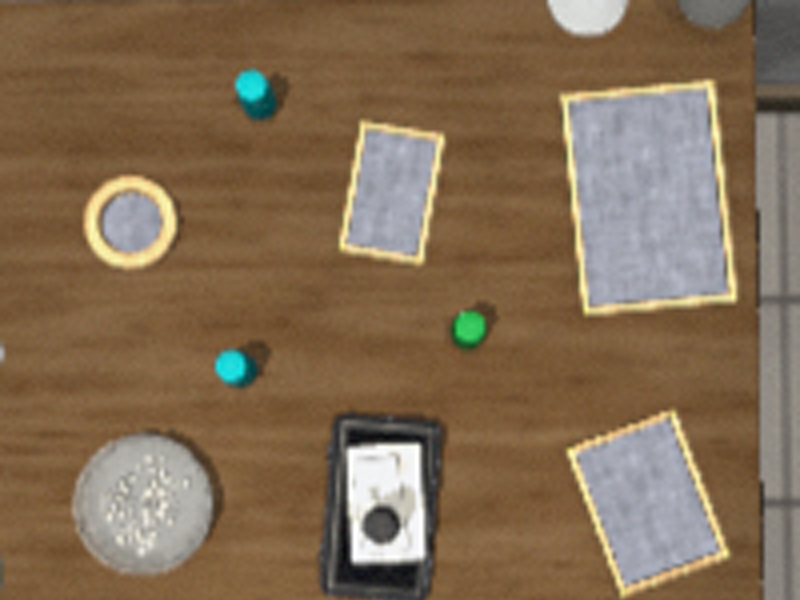

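View pics/side0c.png

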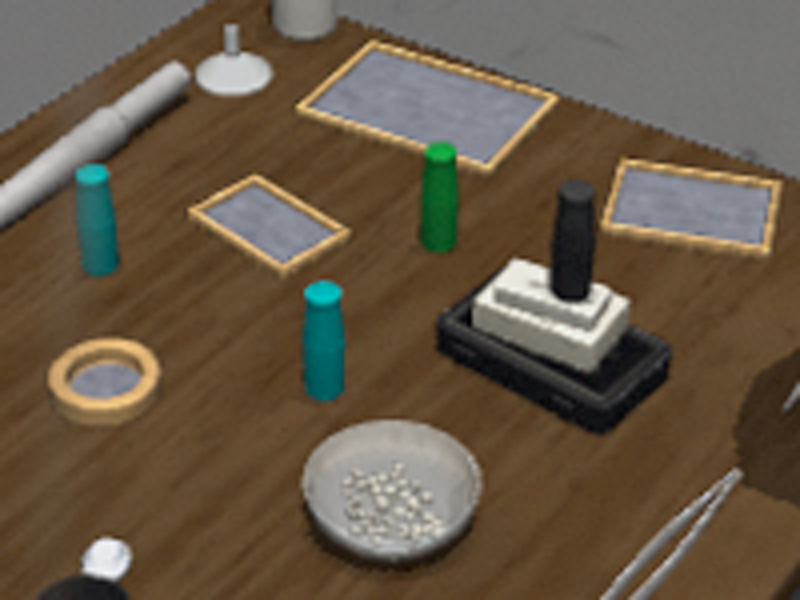

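View pics/top0.png

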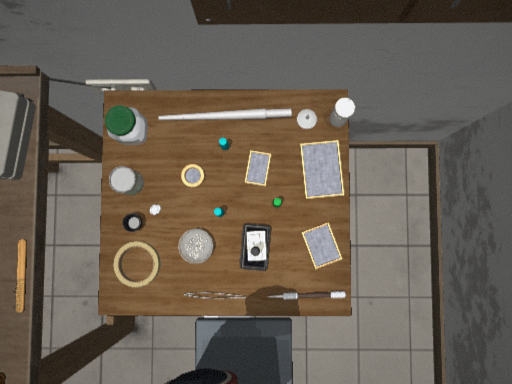

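The candidates for the punch in the top picture are turquoise at (223,143) and (218,212), green at (277,202), and black on the pile at (254,251). By the description it is the black one. The side crop confirms it: a black rod standing on the little box at about (313,210), with the turquoise and green ones separate.

```bash
cat > h.py <<'E'
from station import telemetry, eyes, ctrl
import cv2, numpy as np
def ray(p,uv,z):
    "pixels (N,2) -> world points on plane height z"
    uv=np.atleast_2d(uv).astype(float); d=np.c_[uv,np.ones(len(uv))]@np.linalg.inv(p['K']).T@p['pose'][:3,:3].T
    c=p['pose'][:3,3]; return c+d*((z-c[2])/d[:,2])[:,None]
def cloud(p):
    "depth -> world points HxWx3, nan where none"
    v,u=np.indices(p['range_z'].shape); z=np.where(p['range_z']>0,p['range_z'],np.nan)
    c=np.stack([u,v,np.ones_like(u)],-1)@np.linalg.inv(p['K']).T*z[...,None]
    return c@p['pose'][:3,:3].T+p['pose'][:3,3]
def rect(xy):
    "centre mm, (short,long) mm, yaw of the long side in deg (-90..90) "
    (c,s,a)=cv2.minAreaRect((np.asarray(xy)*1000).astype(np.float32))
    if s[0]>s[1]: s=s[::-1]; a+=90
    a=(a-90+90)%180-90 if False else ((a+90)+90)%180-90
    return np.round(c,1),np.round(s,1),round(a,1)
H=dict(round_stand=.012,small_tray=.007,middle_tray=.007,large_tray=.007,dish=.022,tin=.017,carton=.034,small_box=.044,punch=.104)
E
python3 - <<'E'
from h import *
for n in('top','side'):
    p=eyes.get_image(n); C=cloud(p); print(n)
    for t in H:
        for d in eyes.outline_of(t,p)[:4 if t=='punch' else 1]:
            m=d['region']; v,u=np.nonzero(m); w=ray(p,np.c_[u,v],H[t])
            P=C[m]; print(t,round(d['confidence'],2),m.sum(),d['box'],'plane',*rect(w[:,:2]),'ztop',np.nanpercentile(P[:,2],[10,50,90,98]).round(4))
    # height bands round the pile
    near=np.hypot(C[...,0]-.37,C[...,1]+.08)<.09
    for lo,hi in((.010,.024),(.028,.039),(.040,.050),(.09,.115)):
        P=C[near&(C[...,2]>lo)&(C[...,2]<hi)]
        if len(P)>4: print('band',lo,hi,len(P),*rect(P[:,:2]),P.mean(0).round(4))
    print('surface z', np.nanmedian(C[(abs(C[...,0]-.5)<.1)&(abs(C[...,1]+.1)<.1)][:,2]))
E
```

```text
top
round_stand 0.95 454 [179.1, 162.8, 207.7, 186.1] plane [614.6  79.8] [50.3 52.5] 45.2 ztop [0.0009 0.0076 0.0136 0.0152]
small_tray 0.85 734 [246.2, 148.0, 272.0, 183.5] plane [633.2 -64.7] [49.9 75.8] -10.0 ztop [0.0007 0.0037 0.0079 0.0097]
middle_tray 0.85 1179 [300.3, 223.2, 342.1, 270.3] plane [ 460.5 -204.6] [67.2 87.1] 19.4 ztop [0.0012 0.0038 0.0073 0.0097]
large_tray 0.68 2082 [300.6, 141.9, 343.1, 196.4] plane [ 629.6 -208. ] [ 86.3 123.5] 4.9 ztop [0.0011 0.0037 0.0069 0.0089]
dish 0.63 868 [180.3, 230.1, 211.5, 264.0] plane [458.3  70.5] [69.3 69.9] -90.0 ztop [0.0022 0.0072 0.0155 0.0214]
tin 0.74 632 [241.1, 225.9, 269.4, 268.5] plane [458.6 -59.2] [59.9 98.1] -4.6 ztop [0.015  0.0175 0.02   0.0214]
carton 0.58 162 [242.3, 231.1, 266.9, 258.6] plane [461.9 -62.6] [38.7 57.7] 0.1 ztop [0.032  0.0346 0.0372 0.0434]
small_box 0.55 135 [246.9, 235.1, 261.0, 257.8] plane [460.3 -60.4] [23.1 47.3] 9.6 ztop [0.0416 0.0439 0.0469 0.0483]
punch 0.64 95 [220.0, 136.9, 228.5, 150.9] plane [668.3   2.5] [18.4 22.8] 0.3 ztop [0.0196 0.0508 0.0603 0.0611]
punch 0.53 64 [272.6, 1
[... 1505 characters left out ...]
454 0.0468]
punch 0.72 252 [246.4, 220.1, 256.9, 249.8] plane [478.3  90.6] [16.1 68.5] -53.8 ztop [0.0106 0.0328 0.0574 0.0596]
punch 0.58 216 [191.1, 192.1, 198.8, 219.1] plane [610.   81.1] [14.2 79.7] -47.5 ztop [0.0104 0.0362 0.0579 0.0598]
punch 0.49 258 [276.6, 185.3, 286.4, 213.1] plane [497. -22.] [16.4 87. ] -56.6 ztop [0.0033 0.031  0.0579 0.0597]
band 0.01 0.024 532 [397.7 -82.8] [106.7 168.8] 89.7 [ 0.4129 -0.0624  0.0162]
band 0.028 0.039 148 [434.1 -59.8] [24.  45.7] 59.6 [ 0.437  -0.0554  0.0336]
band 0.04 0.05 92 [440.7 -58. ] [19.4 30.4] 51.8 [ 0.4415 -0.0573  0.0442]
band 0.09 0.115 88 [449.  -59.2] [15.  15.8] 80.7 [ 0.448  -0.0572  0.0987]
surface z 0.0011736850508876073
```

```bash
cat >> h.py <<'E'
def go(x,y,zpinch,yaw_deg=None):
    "shift in tool axes and roll from the measured pose to pinch point x,y,z and tool-x yaw"
    o=telemetry.get_obs(); R=cv2.Rodrigues(np.array(o['tool_rot']))[0]; y0=np.degrees(np.arctan2(R[1,0],R[0,0]))
    s=R.T@(np.array([x,y,zpinch+ctrl.pinch_z])-o['tool_pos'])
    print('tool',np.round(o['tool_pos'],4),'yaw',y0.round(2),'t',round(o['t'],2),'shift',s.round(4),'roll',None if yaw_deg is None else round(np.radians(y0-yaw_deg),3), 'F',np.round(o['contact_force'],1),'open',round(o['opening'],4))
E
python3 - <<'E'
from h import *
for n in('top','side'):
    p=eyes.get_image(n); C=cloud(p); print(n)
    near=np.hypot(C[...,0]-.46,C[...,1]+.06)<.075
    for lo,hi in((.012,.024),(.030,.039),(.041,.050),(.055,.09),(.097,.115)):
        P=C[near&(C[...,2]>lo)&(C[...,2]<hi)]
        if len(P)>4: print('band',lo,hi,len(P),*rect(P[:,:2]),P.mean(0).round(4))
    for b in ((560,-106),(478,6),(668,2),(530,10)):
        q=(np.hypot(C[...,0]-b[0]/1e3,C[...,1]-b[1]/1e3)<.04)&(C[...,2]>.055)&(C[...,2]<.07)
        print(b,q.sum(),C[q].mean(0).round(3) if q.any() else '')
    a=p['img'][205:285,220:300] if n=='top' else p['img'][180:265,265:350]
    cv2.imwrite(f'pics/pile_{n}.png',cv2.resize(a,(600,600),interpolation=cv2.INTER_CUBIC))
go(.4515,-.061,.30,14.7)
E
```

```text
top
band 0.012 0.024 726 [457.3 -59.1] [ 60.8 100. ] -4.3 [ 0.4548 -0.0571  0.0173]
band 0.03 0.039 260 [460.8 -62.5] [39.7 61.8] 3.4 [ 0.4625 -0.0656  0.0344]
band 0.041 0.05 187 [459.4 -59.8] [23.8 49.9] 7.1 [ 0.4635 -0.0595  0.0446]
band 0.055 0.09 17 [451.1 -62.6] [15.6 18.7] 15.3 [ 0.4535 -0.064   0.0814]
band 0.097 0.115 55 [450.5 -60.9] [14. 16.] 0.0 [ 0.4505 -0.0608  0.1032]
(560, -106) 41 [ 0.554 -0.107  0.059]
(478, 6) 0 
(668, 2) 46 [0.683 0.009 0.059]
(530, 10) 47 [0.533 0.019 0.059]
side
band 0.012 0.024 713 [456.6 -58.6] [ 62.9 102.8] -3.4 [ 0.4444 -0.0468  0.0172]
band 0.03 0.039 231 [459.7 -61.5] [42.6 63.2] 3.1 [ 0.4537 -0.0516  0.0342]
band 0.041 0.05 204 [458.4 -58.8] [26.5 50.3] 7.5 [ 0.4582 -0.0562  0.0442]
band 0.055 0.09 170 [447.3 -56. ] [13.3 19.7] 26.8 [ 0.4464 -0.0549  0.0727]
band 0.097 0.115 57 [448.5 -59.4] [14.9 15.7] 42.5 [ 0.4485 -0.0582  0.1017]
(560, -106) 34 [ 0.552 -0.106  0.058]
(478, 6) 0 
(668, 2) 41 [0.681 0.01  0.058]
(530, 10) 49 [0.532 0.021 0.058]
tool [ 0.1587 -0.6045  0.4047] yaw 14.72 t 2.1 shift [ 0.4212 -0.4513 -0.05  ] roll 0.0 F [ 2.  -0.1 -0. ] open 0.0853
```

View pics/pile_top.png

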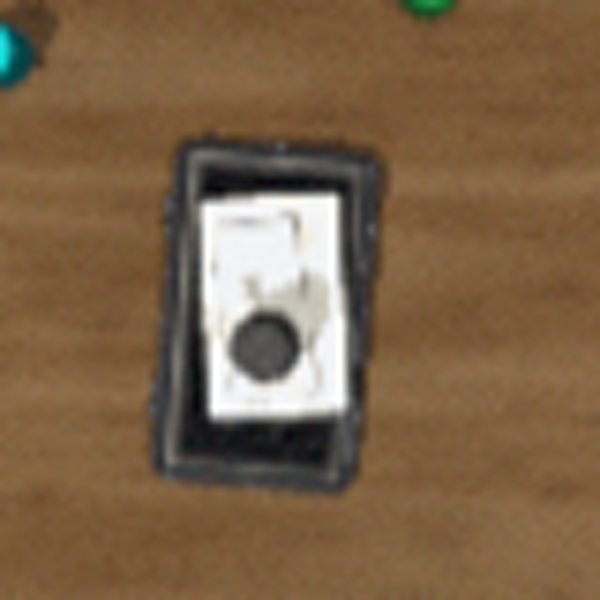

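The crop shows the black punch's top at (265,345), on the white box within the tin, so the choice is confirmed. Next I move above it.

Request:
apply_moves(plan=[[0.085,0.03,-0.03,0,0.03],[0.085,0.06,-0.065,0,0.06],[0.085,0.085,-0.09,0,0.1],[0.085,0.11,-0.12,0,0.13],[0.085,0.135,-0.145,0,0.13],[0.085,0.16,-0.175,0,0.13],[0.085,0.185,-0.2,0,0.13],[0.085,0.21,-0.23,0,0.13],[0.085,0.24,-0.26,0,0.13],[0.085,0.27,-0.29,0,0.13],[0.085,0.3,-0.32,0,0.13],[0.085,0.32,-0.345,0,0.13]], newtons=25)

```text
t: 3.1
tool_pos: [0.3813, -0.1873, 0.4051]
tool_rot: [3.135, 0.2, 0.002]
contact_force: [1.5, -1.2, -0.5]
opening: 0.085
grip_force: 0.0
```

```bash
python3 -c "
from h import *
go(.45,-.0605,.20,7.3)"
```

```text
tool [ 0.3813 -0.1873  0.4051] yaw 7.31 t 3.1 shift [ 0.0842 -0.117   0.0504] roll 0.0 F [ 1.5 -1.2 -0.5] open 0.085
```

Request:
apply_moves(plan=[[0.05,0.025,-0.03,0.01,0],[0.05,0.045,-0.06,0.025,0],[0.05,0.065,-0.09,0.04,0],[0.05,0.08,-0.11,0.05,0],[0.05,0.084,-0.117,0.05,0],[0.05,0.084,-0.117,0.05,0],[0.05,0.084,-0.117,0.05,0]])

```text
t: 3.68
tool_pos: [0.4492, -0.0631, 0.3553]
tool_rot: [3.134, 0.2, 0.001]
contact_force: [0.7, 0.4, 0.5]
opening: 0.0497
grip_force: 0.0
```

```bash
python3 -c "
from h import *
go(.45,-.0605,.083,7.3)"
```

```text
tool [ 0.4492 -0.0631  0.3553] yaw 7.3 t 3.68 shift [ 0.0011 -0.0026  0.1176] roll 0.0 F [0.7 0.4 0.5] open 0.0497
```

Request:
apply_moves(plan=[[0.05,0.001,-0.0025,0.02,0],[0.05,0.001,-0.0025,0.045,0],[0.05,0.001,-0.0025,0.07,0],[0.05,0.001,-0.0025,0.09,0],[0.05,0.001,-0.0025,0.105,0],[0.05,0.001,-0.0025,0.113,0],[0.05,0.001,-0.0025,0.1175,0],[0.05,0.001,-0.0025,0.1175,0],[0.05,0.001,-0.0025,0.1175,0]])

```text
t: 4.43
tool_pos: [0.4502, -0.0609, 0.2384]
tool_rot: [3.135, 0.197, 0.003]
contact_force: [-0.4, -0.4, 0.2]
opening: 0.0498
grip_force: 0.0
```

Run:
```python
from h import *
go(.45,-.0605,.083,7.3)
p=eyes.get_image('side'); cv2.imwrite('pics/g1.png',cv2.resize(p['img'][110:270,210:400],None,fx=3,fy=3,interpolation=cv2.INTER_CUBIC))
```

```text
tool [ 0.4502 -0.0609  0.2384] yaw 7.21 t 4.43 shift [-0.0002 -0.0005  0.0007] roll -0.002 F [-0.4 -0.4  0.2] open 0.0498
```

View pics/g1.png

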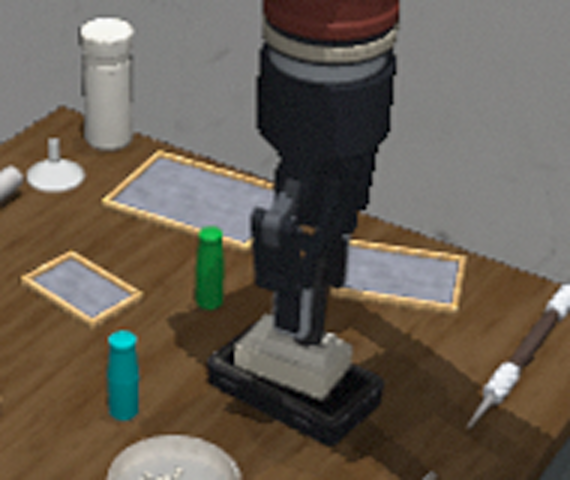

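The picture shows the fingers straddling the punch just above the box, at about (300,320). Now I close them and lift a little.

Request:
apply_moves(plan=[[0.035,0,0,0,0],[0.025,0,0,0,0],[0.021,0,0,0,0],[0.018,0,0,0,0],[0.015,0,0,0,0],[0.01,0,0,0,0],[0.01,0,0,0,0],[0.01,0,0,-0.005,0],[0.01,0,0,-0.02,0],[0.01,0,0,-0.04,0],[0.01,0,0,-0.06,0],[0.01,0,0,-0.06,0]], newtons=25)

```text
t: 5.48
tool_pos: [0.451, -0.0605, 0.3011]
tool_rot: [3.133, 0.199, 0.01]
contact_force: [0.0, -0.9, 0.3]
opening: 0.0193
grip_force: 24.5
```

Run:
```python
from h import *
go(.6146,.0798,.143,7.3)
p=eyes.get_image('side'); cv2.imwrite('pics/g2.png',cv2.resize(p['img'][90:270,230:360],None,fx=3,fy=3,interpolation=cv2.INTER_CUBIC))
q=eyes.get_image('top')
for P in (p,q):
    C=cloud(P); near=np.hypot(C[...,0]-.46,C[...,1]+.06)<.075
    for lo,hi in((.012,.024),(.030,.039),(.041,.050)):
        W=C[near&(C[...,2]>lo)&(C[...,2]<hi)]
        if len(W)>4: print('band',lo,len(W),*rect(W[:,:2]))
```

```text
tool [ 0.451  -0.0605  0.3011] yaw 7.27 t 5.48 shift [ 0.1801 -0.1185  0.0041] roll -0.0 F [ 0.  -0.9  0.3] open 0.0193
band 0.012 708 [456.8 -58.2] [ 62.3 101.6] -3.7
band 0.03 236 [459.4 -61.7] [42.8 62.7] 4.7
band 0.041 244 [458.5 -59.5] [27.2 50.3] 8.1
band 0.012 187 [500.3 -64.4] [20.8 60.8] 73.1
band 0.03 20 [488.7 -70.1] [ 4.3 19.4] 89.9
```

View pics/g2.png

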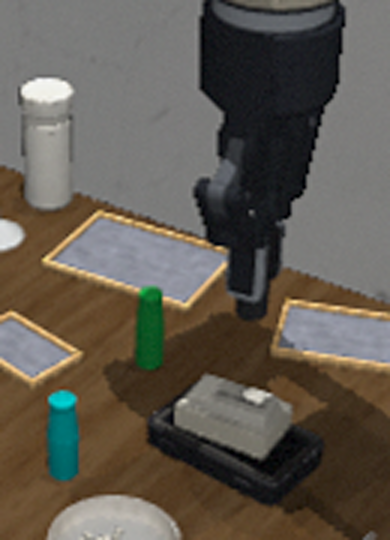

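The punch is held upright, its lower end at (250,310), and the pile below is undisturbed. Next I carry it over to the stand.

Request:
apply_moves(plan=[[0.01,0.01,-0.006,0,0],[0.01,0.03,-0.02,0,0],[0.01,0.055,-0.036,0,0],[0.01,0.08,-0.053,0,0],[0.01,0.105,-0.069,0,0],[0.01,0.13,-0.086,0,0],[0.01,0.15,-0.099,0,0],[0.01,0.165,-0.109,0,0],[0.01,0.175,-0.115,0,0],[0.01,0.18,-0.1185,0,0],[0.01,0.18,-0.1185,0,0],[0.01,0.18,-0.1185,0,0]])

```text
t: 6.58
tool_pos: [0.613, 0.08, 0.2962]
tool_rot: [3.135, 0.199, -0.003]
contact_force: [-0.6, -0.5, -0.3]
opening: 0.0193
grip_force: 24.5
```

Run:
```python
from h import *
for n in('side','top'):
    P=eyes.get_image(n); C=cloud(P); near=np.hypot(C[...,0]-.614,C[...,1]-.08)<.045
    W=C[near&(C[...,2]>.009)&(C[...,2]<.016)]; print(n,len(W),*rect(W[:,:2]))
    if n=='side':
        W=C[(np.hypot(C[...,0]-.614,C[...,1]-.08)<.03)&(C[...,2]>.05)&(C[...,2]<.135)]; print('lowest',np.sort(W[:,2])[:8].round(3))
        cv2.imwrite('pics/g3.png',cv2.resize(P['img'][130:270,140:270],None,fx=4,fy=4,interpolation=cv2.INTER_CUBIC))
go(.6146,.0798,.0445,7.3)
```

```text
side 231 [613.8  81.4] [49.6 50.5] 45.9
lowest [0.102 0.104 0.104 0.104 0.105 0.105 0.105 0.105]
top 66 [606.5  64.7] [13.3 40.9] -30.5
tool [0.6128 0.0795 0.2968] yaw 7.22 t 6.68 shift [ 0.0019 -0.0001  0.0976] roll -0.001 F [-0.3  0.1 -0.7] open 0.0192
```

View pics/g3.png

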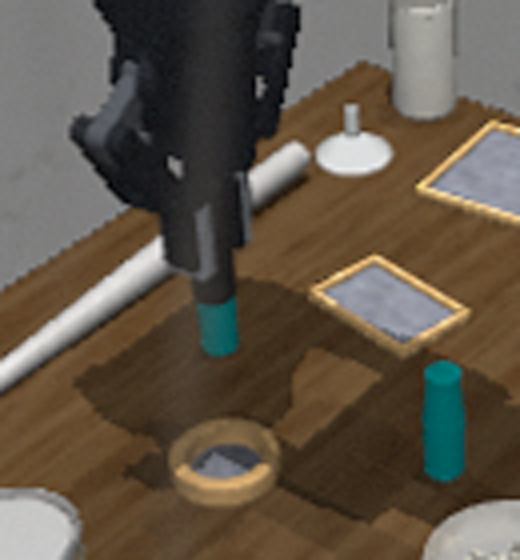

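Request:
apply_moves(plan=[[0.01,0.0015,-0.001,0.015,0],[0.01,0.0015,-0.001,0.035,0],[0.01,0.0015,-0.001,0.055,0],[0.01,0.0015,-0.001,0.07,0],[0.01,0.0015,-0.001,0.08,0],[0.01,0.0015,-0.001,0.088,0],[0.01,0.0015,-0.001,0.093,0],[0.01,0.0015,-0.001,0.096,0],[0.01,0.0015,-0.001,0.0975,0],[0.01,0.0015,-0.001,0.0985,0],[0.01,0.0015,-0.001,0.0985,0]])

```text
t: 7.6
tool_pos: [0.6151, 0.0813, 0.1994]
tool_rot: [3.135, 0.199, 0.002]
contact_force: [0.8, -0.1, -0.5]
opening: 0.0193
grip_force: 24.5
```

```bash
python3 -c "
from h import *
go(.6142,.0806,.0427,7.3)"
```

```text
tool [0.6151 0.0813 0.1994] yaw 7.26 t 7.6 shift [-0.001   0.0005  0.002 ] roll -0.001 F [ 0.8 -0.1 -0.5] open 0.0193
```

Request:
apply_moves(plan=[[0.01,0,0,0.001,0],[0.01,0,0,0.0015,0],[0.01,0,0,0.002,0],[0.01,0,0,0.002,0]])

```text
t: 7.93
tool_pos: [0.6148, 0.0813, 0.1968]
tool_rot: [3.135, 0.199, 0.0]
contact_force: [-0.2, -0.7, -0.4]
opening: 0.0194
grip_force: 24.5
```

Request:
apply_moves(plan=[[0.01,0,0,0.0005,0],[0.01,0,0,0.001,0],[0.01,0,0,0.0015,0],[0.01,0,0,0.002,0],[0.01,0,0,0.002,0]])

```text
t: 8.35
tool_pos: [0.6151, 0.0813, 0.1967]
tool_rot: [3.135, 0.199, -0.001]
contact_force: [-4.7, 0.8, 10.4]
opening: 0.0191
grip_force: 25.4
```

Contact is at the expected height. I ease the load, release and rise straight up.

Request:
apply_moves(plan=[[0.01,0,0,-0.0015,0],[0.01,0,0,-0.0015,0],[0.02,0,0,-0.0015,0],[0.022,0,0,-0.0015,0],[0.026,0,0,-0.0015,0],[0.035,0,0,-0.0015,0],[0.05,0,0,-0.0015,0],[0.05,0,0,-0.015,0],[0.05,0,0,-0.04,0],[0.05,0,0,-0.07,0],[0.05,0,0,-0.095,0],[0.05,0,0,-0.1,0]])

```text
t: 9.35
tool_pos: [0.6165, 0.0813, 0.3018]
tool_rot: [3.135, 0.199, 0.016]
contact_force: [1.1, -0.8, 0.6]
opening: 0.0498
grip_force: 0.0
```

Run:
```python
from h import *
P=eyes.get_image('side'); C=cloud(P); near=np.hypot(C[...,0]-.614,C[...,1]-.08)<.03
W=C[near&(C[...,2]>.055)&(C[...,2]<.07)]; print(len(W),W.mean(0).round(4),W[:,2].max()); W=C[near&(C[...,2]>.02)&(C[...,2]<.04)]; print(len(W),W.mean(0).round(4))
go(.459,-.0595,.14,7.6)
```

```text
56 [0.6128 0.0827 0.0604] 0.063625788498889
93 [0.6092 0.0853 0.0301]
tool [0.6163 0.0813 0.3007] yaw 7.27 t 9.4 shift [-0.1739  0.1198  0.0045] roll -0.006 F [1.1 0.1 0.1] open 0.0502
```

The punch stands, with its top at 63 mm as it should be. Back to the pile for the little box.

Request:
apply_moves(plan=[[0.05,-0.01,0.007,0,0],[0.05,-0.03,0.021,0,0],[0.05,-0.055,0.038,0,0],[0.05,-0.08,0.055,0,0],[0.05,-0.105,0.072,0,0],[0.05,-0.13,0.09,0,0],[0.05,-0.15,0.103,0,0],[0.05,-0.165,0.114,0,0],[0.05,-0.174,0.12,0,-0.006],[0.05,-0.174,0.12,0,-0.006],[0.05,-0.174,0.12,0,-0.006]])

```text
t: 10.32
tool_pos: [0.4563, -0.06, 0.2931]
tool_rot: [-3.134, -0.206, 0.004]
contact_force: [-0.1, -0.6, 0.2]
opening: 0.05
grip_force: 0.0
```

```bash
python3 -c "
from h import *
P=eyes.get_image('side');C=cloud(P); near=np.hypot(C[...,0]-.46,C[...,1]+.06)<.05
for lo,hi in((.030,.039),(.041,.050)):
    W=C[near&(C[...,2]>lo)&(C[...,2]<hi)]; print(len(W),*rect(W[:,:2]))
go(.459,-.0595,.059,7.6)"
```

```text
234 [459.9 -61.1] [41.7 63.6] 3.2
245 [458.6 -59.2] [28.1 51.2] 9.5
tool [ 0.4568 -0.0597  0.2935] yaw 7.57 t 10.37 shift [0.0023 0.0002 0.0798] roll -0.001 F [-0.2 -0.   0.3] open 0.0503
```

Request:
apply_moves(plan=[[0.05,0.002,0,0.015,0],[0.05,0.002,0,0.035,0],[0.05,0.002,0,0.052,0],[0.05,0.002,0,0.065,0],[0.05,0.002,0,0.074,0],[0.05,0.002,0,0.079,0],[0.05,0.002,0,0.081,0],[0.05,0.002,0,0.081,0],[0.05,0.002,0,0.081,0]])

```text
t: 11.12
tool_pos: [0.4598, -0.0595, 0.2144]
tool_rot: [3.134, 0.209, 0.002]
contact_force: [0.1, 0.5, 0.7]
opening: 0.05
grip_force: 0.0
```

```bash
python3 -c "
from h import *
P=eyes.get_image('side'); cv2.imwrite('pics/g4.png',cv2.resize(P['img'][170:270,240:350],None,fx=5,fy=5,interpolation=cv2.INTER_CUBIC))
go(.459,-.0595,.0575,7.6)"
```

```text
tool [ 0.4598 -0.0596  0.2146] yaw 7.62 t 11.17 shift [-0.0008 -0.0002  0.0024] roll 0.0 F [-0.1 -0.8 -0.4] open 0.0499
```

View pics/g4.png

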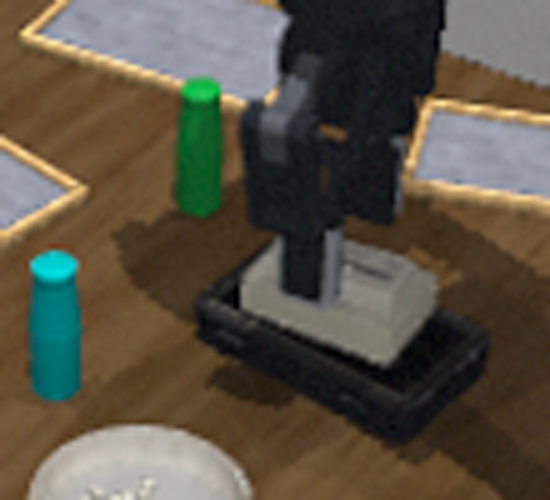

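The fingers straddle the little box at (310,290). I go 2 mm lower and close.

Request:
apply_moves(plan=[[0.05,-0.001,0,0.001,0],[0.045,-0.001,0,0.002,0],[0.035,-0.001,0,0.002,0],[0.028,-0.001,0,0.002,0],[0.024,-0.001,0,0.002,0],[0.02,-0.001,0,0.002,0],[0.015,-0.001,0,0.002,0],[0.015,-0.001,0,0.002,0],[0.015,-0.001,0,0.002,0]], newtons=25)

```text
t: 11.92
tool_pos: [0.4585, -0.0597, 0.2119]
tool_rot: [3.135, 0.208, 0.001]
contact_force: [-0.1, 1.1, 2.1]
opening: 0.0231
grip_force: 25.1
```

```bash
python3 -c "
from h import *
go(.459,-.0595,.0575,7.6)"
```

```text
tool [ 0.4585 -0.0597  0.2119] yaw 7.61 t 11.92 shift [ 0.0006 -0.0001 -0.0003] roll 0.0 F [-0.1  1.1  2.1] open 0.0231
```

Request:
apply_moves(plan=[[0.015,0,0,-0.002,0],[0.015,0,0,-0.008,0],[0.015,0,0,-0.02,0],[0.015,0,0,-0.035,0],[0.015,0,0,-0.05,0],[0.015,0,0,-0.06,0],[0.015,0,0,-0.065,0],[0.015,0,0,-0.065,0],[0.015,0,0,-0.065,0]])

```text
t: 12.67
tool_pos: [0.4582, -0.0596, 0.2765]
tool_rot: [-3.135, -0.208, 0.0]
contact_force: [-0.2, -0.3, 0.1]
opening: 0.0231
grip_force: 24.8
```

Run:
```python
from h import *
P=eyes.get_image('side'); C=cloud(P); near=np.hypot(C[...,0]-.46,C[...,1]+.06)<.05
for lo,hi in((.012,.024),(.030,.039),(.041,.06),(.09,.112)):
    W=C[near&(C[...,2]>lo)&(C[...,2]<hi)]; print(lo,len(W),*(rect(W[:,:2]) if len(W) else ()))
for t,c in(('small',(.632,-.064)),('mid',(.46,-.204)),('large',(.629,-.207))):
    q=(abs(C[...,0]-c[0])<.075)&(abs(C[...,1]-c[1])<.055)&(C[...,2]>.0055)&(C[...,2]<.011); print(t,q.sum(),*rect(C[q][:,:2]))
cv2.imwrite('pics/g5.png',cv2.resize(P['img'][120:270,240:350],None,fx=4,fy=4,interpolation=cv2.INTER_CUBIC))
go(.6325,-.064,.118,-10)
```

```text
0.012 586 [458.9 -55.9] [62.3 97.6] 0.8
0.03 503 [460.  -62.1] [44.3 64.2] 3.6
0.041 0
0.09 229 [457.2 -56.2] [40.2 53.2] 20.3
small 142 [613.5 -65.7] [ 60.4 115.3] 3.2
mid 167 [ 459.  -204.6] [69.9 85.1] 20.9
large 147 [ 628.9 -207.3] [ 87.7 126.8] 3.8
tool [ 0.458  -0.0596  0.276 ] yaw 7.61 t 12.72 shift [0.1724 0.0275 0.0031] roll 0.307 F [-0.4 -0.1 -0.9] open 0.0228
```

View pics/g5.png

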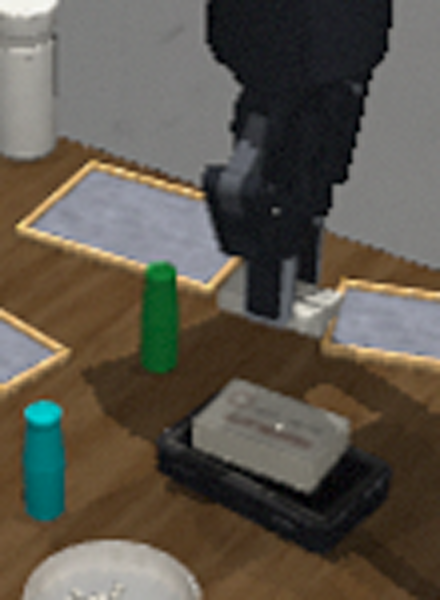

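The little box is held level at (280,300) and the carton is undisturbed. I carry it to the small tray.

Request:
apply_moves(plan=[[0.015,0.01,0.002,0,0.02],[0.015,0.03,0.005,0,0.06],[0.015,0.055,0.009,0,0.11],[0.015,0.08,0.013,0,0.16],[0.015,0.105,0.017,0,0.21],[0.015,0.13,0.021,0,0.26],[0.015,0.15,0.024,0,0.29],[0.015,0.163,0.026,0,0.307],[0.015,0.17,0.0275,0,0.307],[0.015,0.1725,0.0275,0,0.307],[0.015,0.1725,0.0275,0,0.307],[0.015,0.1725,0.0275,0,0.307]])

```text
t: 13.72
tool_pos: [0.6323, -0.064, 0.276]
tool_rot: [-3.13, 0.273, 0.003]
contact_force: [1.4, -0.8, -0.3]
opening: 0.023
grip_force: 24.8
```

Run:
```python
from h import *
go(.6325,-.064,.0275,-10)
```

```text
tool [ 0.6323 -0.064   0.276 ] yaw -9.97 t 13.72 shift [ 0.0004 -0.      0.0938] roll 0.001 F [ 1.4 -0.8 -0.3] open 0.023
```

Request:
apply_moves(plan=[[0.015,0,0,0.015,0],[0.015,0,0,0.035,0],[0.015,0,0,0.055,0],[0.015,0,0,0.07,0],[0.015,0,0,0.08,0],[0.015,0,0,0.086,0],[0.015,0,0,0.09,0],[0.015,0,0,0.092,0],[0.015,0,0,0.093,0],[0.015,0,0,0.093,0],[0.015,0,0,0.093,0]])

```text
t: 14.63
tool_pos: [0.6334, -0.0641, 0.1847]
tool_rot: [3.129, -0.273, 0.002]
contact_force: [0.3, -0.3, -0.1]
opening: 0.023
grip_force: 24.8
```

Run:
```python
from h import *
go(.6325,-.064,.0262,-10)
P=eyes.get_image('side')
cv2.imwrite('pics/g6.png',cv2.resize(P['img'][150:250,180:290],None,fx=5,fy=5,interpolation=cv2.INTER_CUBIC))
```

```text
tool [ 0.6334 -0.0641  0.1847] yaw -9.98 t 14.63 shift [-0.0009  0.      0.0038] roll 0.0 F [ 0.3 -0.3 -0.1] open 0.023
```

View pics/g6.png

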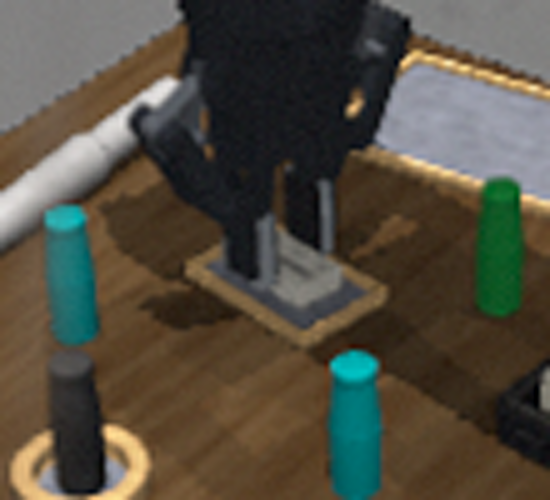

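The box is over the tray and centred, at (290,280), and the punch still stands in its stand. I lower it to contact.

Request:
apply_moves(plan=[[0.015,-0.001,0,0.001,0],[0.015,-0.001,0,0.002,0],[0.015,-0.001,0,0.0028,0],[0.015,-0.001,0,0.0034,0],[0.015,-0.001,0,0.0034,0]])

```text
t: 15.1
tool_pos: [0.6321, -0.0639, 0.1808]
tool_rot: [3.13, -0.273, -0.0]
contact_force: [-2.0, 0.3, 4.2]
opening: 0.0228
grip_force: 25.2
```

Request:
apply_moves(plan=[[0.024,0,0,0,0],[0.028,0,0,0,0],[0.034,0,0,0,0],[0.036,0,0,0,0],[0.036,0,0,-0.005,0],[0.036,0,0,-0.02,0],[0.04,0,0,-0.045,0],[0.055,0,0,-0.075,0],[0.06,0,0,-0.09,0],[0.06,0,0,-0.095,0],[0.06,0,0,-0.095,0]])

```text
t: 16.02
tool_pos: [0.6327, -0.064, 0.2781]
tool_rot: [3.129, -0.273, 0.007]
contact_force: [-0.2, -0.3, 0.0]
opening: 0.0598
grip_force: 0.0
```

Run:
```python
from h import *
P=eyes.get_image('side'); C=cloud(P); q=(np.hypot(C[...,0]-.632,C[...,1]+.064)<.035)&(C[...,2]>.0105)&(C[...,2]<.03); print(q.sum(),*rect(C[q][:,:2]),C[q][:,2].min(),C[q][:,2].max())
go(.46,-.062,.12,3.6)
```

```text
178 [631.8 -64.1] [28.1 50.7] -8.7 0.010502382881691363 0.01586792574596274
tool [ 0.632  -0.0639  0.2758] yaw -9.98 t 16.07 shift [-0.1697  0.0279  0.0009] roll -0.237 F [ 0.  -0.6 -0.3] open 0.0602
```

Request:
apply_moves(plan=[[0.06,-0.01,0.002,0,-0.02],[0.06,-0.03,0.005,0,-0.06],[0.06,-0.055,0.009,0,-0.1],[0.06,-0.08,0.013,0,-0.14],[0.06,-0.105,0.017,0,-0.18],[0.06,-0.13,0.021,0,-0.22],[0.06,-0.15,0.025,0,-0.237],[0.06,-0.162,0.027,0,-0.237],[0.06,-0.168,0.028,0,-0.237],[0.06,-0.17,0.028,0,-0.237],[0.06,-0.17,0.028,0,-0.237]])

```text
t: 16.98
tool_pos: [0.4594, -0.0619, 0.2744]
tool_rot: [-3.139, -0.098, 0.002]
contact_force: [0.6, -0.3, 0.9]
opening: 0.0602
grip_force: 0.0
```

Run:
```python
from h import *
P=eyes.get_image('side'); C=cloud(P); q=(np.hypot(C[...,0]-.46,C[...,1]+.062)<.045)&(C[...,2]>.03)&(C[...,2]<.04); print(q.sum(),*rect(C[q][:,:2]))
go(.46,-.062,.0405,3.6)
```

```text
497 [459.8 -61.1] [43.2 63.1] 3.5
tool [ 0.4599 -0.062   0.2748] yaw 3.59 t 17.03 shift [0.0002 0.     0.0796] roll -0.0 F [ 0.9 -0.3 -0.2] open 0.0598
```

Request:
apply_moves(plan=[[0.06,0,0,0.015,0],[0.06,0,0,0.035,0],[0.06,0,0,0.052,0],[0.06,0,0,0.065,0],[0.06,0,0,0.074,0],[0.06,0,0,0.078,0],[0.06,0,0,0.0795,0],[0.06,0,0,0.0795,0],[0.06,0,0,0.0795,0]])

```text
t: 17.78
tool_pos: [0.4603, -0.0621, 0.1966]
tool_rot: [3.14, 0.099, 0.002]
contact_force: [-0.6, -0.5, 0.3]
opening: 0.0601
grip_force: 0.0
```

Run:
```python
from h import *
go(.46,-.062,.0405,3.6)
P=eyes.get_image('side')
cv2.imwrite('pics/g7.png',cv2.resize(P['img'][170:270,250:360],None,fx=5,fy=5,interpolation=cv2.INTER_CUBIC))
```

```text
tool [ 0.4603 -0.0621  0.1966] yaw 3.6 t 17.78 shift [-0.0003 -0.0001  0.0014] roll 0.0 F [-0.6 -0.5  0.3] open 0.0601
```

View pics/g7.png

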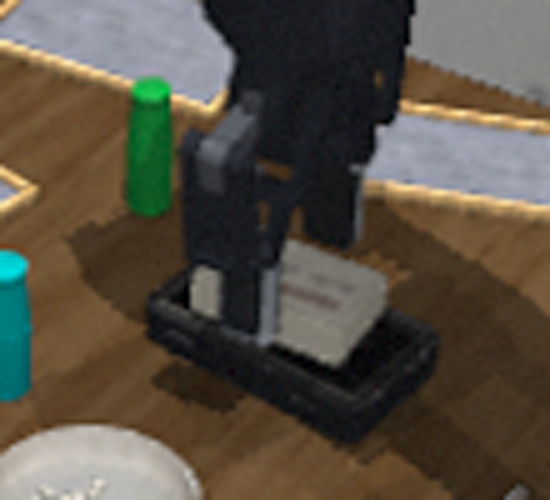

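The fingers straddle the carton, with their tips at about (250,335), above the tin's lid. I close and lift.

Request:
apply_moves(plan=[[0.052,0,0,0.001,0],[0.046,0,0,0.001,0],[0.042,0,0,0.001,0],[0.038,0,0,0.001,0],[0.032,0,0,0.001,0],[0.032,0,0,0.001,0],[0.032,0,0,0.001,0]], newtons=25)

```text
t: 18.42
tool_pos: [0.4599, -0.0621, 0.1953]
tool_rot: [3.14, 0.099, 0.001]
contact_force: [-0.4, -0.2, 3.5]
opening: 0.0395
grip_force: 26.5
```

Run:
```python
from h import *
go(.46,-.062,.107,3.6)
```

```text
tool [ 0.4599 -0.0621  0.1953] yaw 3.6 t 18.42 shift [ 0.0001 -0.0001 -0.0664] roll -0.0 F [-0.4 -0.2  3.5] open 0.0395
```

Request:
apply_moves(plan=[[0.032,0,0,-0.002,0],[0.032,0,0,-0.008,0],[0.032,0,0,-0.02,0],[0.032,0,0,-0.035,0],[0.032,0,0,-0.05,0],[0.032,0,0,-0.06,0],[0.032,0,0,-0.065,0],[0.032,0,0,-0.065,0]])

```text
t: 19.08
tool_pos: [0.4601, -0.0621, 0.2612]
tool_rot: [3.139, 0.099, 0.004]
contact_force: [0.2, 0.5, 1.4]
opening: 0.0388
grip_force: 26.1
```

Run:
```python
from h import *
P=eyes.get_image('side'); C=cloud(P); near=np.hypot(C[...,0]-.457,C[...,1]+.059)<.065
for lo,hi in((.012,.024),(.03,.06),(.075,.11)):
    W=C[near&(C[...,2]>lo)&(C[...,2]<hi)]; print(lo,len(W),*(rect(W[:,:2]) if len(W) else ()))
go(.46,-.2045,.105,20)
```

```text
0.012 1169 [456.4 -58.7] [ 64.6 102.1] -6.1
0.03 0
0.075 590 [460.4 -58.9] [62.  62.9] 3.9
tool [ 0.4597 -0.062   0.2601] yaw 3.6 t 19.13 shift [-0.0087  0.1422  0.0004] roll -0.286 F [-0.2 -0.2 -0.6] open 0.0393
```

The carton is lifted and the tin stayed in place. Now to the middle tray.

Request:
apply_moves(plan=[[0.032,-0.001,0.01,0,-0.02],[0.032,-0.002,0.03,0,-0.06],[0.032,-0.003,0.055,0,-0.11],[0.032,-0.005,0.08,0,-0.16],[0.032,-0.006,0.105,0,-0.21],[0.032,-0.008,0.125,0,-0.25],[0.032,-0.0085,0.136,0,-0.28],[0.032,-0.0085,0.142,0,-0.286],[0.032,-0.0085,0.142,0,-0.286],[0.032,-0.0085,0.142,0,-0.286],[0.032,-0.0085,0.142,0,-0.286]])

```text
t: 20.05
tool_pos: [0.46, -0.2035, 0.2592]
tool_rot: [-3.093, -0.545, 0.001]
contact_force: [-0.4, -0.3, -0.5]
opening: 0.0394
grip_force: 26.1
```

Run:
```python
from h import *
go(.46,-.2045,.0286,20)
```

```text
tool [ 0.46   -0.2035  0.2592] yaw 20.0 t 20.05 shift [-0.0003  0.0011  0.0759] roll 0.0 F [-0.4 -0.3 -0.5] open 0.0394
```

Request:
apply_moves(plan=[[0.032,0,0.001,0.015,0],[0.032,0,0.001,0.035,0],[0.032,0,0.001,0.05,0],[0.032,0,0.001,0.062,0],[0.032,0,0.001,0.07,0],[0.032,0,0.001,0.074,0],[0.032,0,0.001,0.075,0],[0.032,0,0.001,0.075,0],[0.032,0,0.001,0.075,0]])

```text
t: 20.8
tool_pos: [0.4609, -0.2054, 0.1857]
tool_rot: [3.093, 0.545, 0.002]
contact_force: [1.0, 0.4, 0.2]
opening: 0.0391
grip_force: 26.1
```

Run:
```python
from h import *
go(.46,-.2045,.0266,20)
P=eyes.get_image('side')
cv2.imwrite('pics/g8.png',cv2.resize(P['img'][130:240,290:400],None,fx=5,fy=5,interpolation=cv2.INTER_CUBIC))
```

```text
tool [ 0.4609 -0.2054  0.1857] yaw 19.99 t 20.8 shift [-0.0005 -0.0012  0.0044] roll -0.0 F [1.  0.4 0.2] open 0.0391
```

View pics/g8.png

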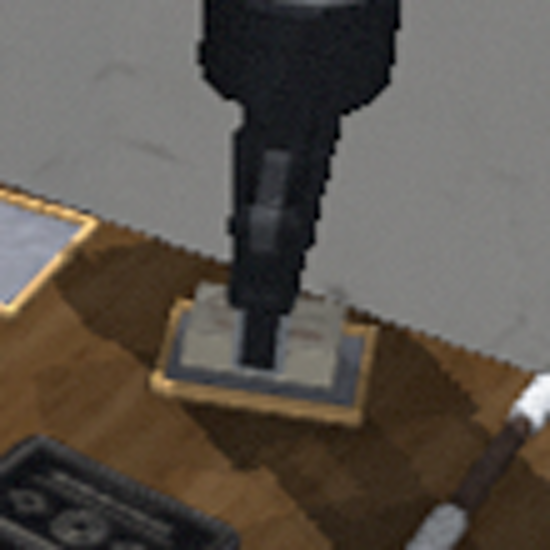

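The carton is over the middle tray and centred, at (265,350). I lower it to contact.

Request:
apply_moves(plan=[[0.032,-0.0005,-0.001,0.0015,0],[0.032,-0.0005,-0.001,0.003,0],[0.032,-0.0005,-0.001,0.0038,0],[0.032,-0.0005,-0.001,0.0044,0],[0.032,-0.0005,-0.001,0.0044,0]])

```text
t: 21.27
tool_pos: [0.4598, -0.2045, 0.181]
tool_rot: [-3.094, -0.545, 0.001]
contact_force: [-2.8, 1.5, 4.6]
opening: 0.0395
grip_force: 26.7
```

Request:
apply_moves(plan=[[0.041,0,0,0,0],[0.045,0,0,0,0],[0.05,0,0,0,0],[0.054,0,0,-0.001,0],[0.054,0,0,-0.008,0],[0.054,0,0,-0.025,0],[0.06,0,0,-0.05,0],[0.085,0,0,-0.07,0],[0.085,0,0,-0.08,0],[0.085,0,0,-0.08,0],[0.085,0,0,-0.08,0]])

```text
t: 22.18
tool_pos: [0.4597, -0.2045, 0.2607]
tool_rot: [3.093, 0.545, 0.001]
contact_force: [-0.3, 0.2, -0.5]
opening: 0.0851
grip_force: 0.0
```

Run:
```python
from h import *
P=eyes.get_image('side'); C=cloud(P); q=(np.hypot(C[...,0]-.46,C[...,1]+.2045)<.045)&(C[...,2]>.0165)&(C[...,2]<.03); print(q.sum(),*rect(C[q][:,:2]),np.median(C[q][:,2]),C[q][:,2].max())
q=(np.hypot(C[...,0]-.457,C[...,1]+.059)<.065)&(C[...,2]>.014)&(C[...,2]<.03); print(q.sum(),*rect(C[q][:,:2]),np.median(C[q][:,2]))
go(.457,-.059,.105,-4)
```

```text
359 [ 459.5 -203.7] [44.1 61.5] 20.0 0.019956471949665544 0.023157008894099995
1121 [456.6 -59.3] [ 64.2 101.9] -3.8 0.017142838996204945
tool [ 0.4593 -0.2042  0.2596] yaw 19.98 t 22.23 shift [ 4.750e-02 -1.373e-01 -1.000e-04] roll 0.419 F [ 0.1 -1.3 -0.6] open 0.085
```

Request:
apply_moves(plan=[[0.085,0.003,-0.01,0,0.03],[0.085,0.009,-0.028,0,0.09],[0.085,0.017,-0.05,0,0.16],[0.085,0.026,-0.075,0,0.24],[0.085,0.035,-0.1,0,0.31],[0.085,0.041,-0.118,0,0.37],[0.085,0.045,-0.13,0,0.41],[0.085,0.0475,-0.1375,0,0.419],[0.085,0.0475,-0.1375,0,0.419],[0.085,0.0475,-0.1375,0,0.419],[0.085,0.0475,-0.1375,0,0.419]])

```text
t: 23.15
tool_pos: [0.457, -0.0593, 0.2595]
tool_rot: [-3.139, 0.11, 0.003]
contact_force: [0.2, -0.6, -0.2]
opening: 0.085
grip_force: 0.0
```

Run:
```python
from h import *
go(.457,-.059,.0225,-4)
```

```text
tool [ 0.457  -0.0593  0.2595] yaw -4.02 t 23.15 shift [ 0.0001 -0.0002  0.0823] roll -0.0 F [ 0.2 -0.6 -0.2] open 0.085
```

Request:
apply_moves(plan=[[0.085,0,0,0.015,0],[0.085,0,0,0.035,0],[0.085,0,0,0.053,0],[0.085,0,0,0.066,0],[0.085,0,0,0.075,0],[0.085,0,0,0.08,0],[0.085,0,0,0.0815,0],[0.085,0,0,0.0815,0],[0.085,0,0,0.0815,0]])

```text
t: 23.9
tool_pos: [0.4578, -0.0592, 0.1797]
tool_rot: [3.139, -0.11, 0.002]
contact_force: [0.3, 0.0, 0.2]
opening: 0.0852
grip_force: 0.0
```

Run:
```python
from h import *
go(.457,-.059,.0225,-4)
P=eyes.get_image('side')
cv2.imwrite('pics/g9.png',cv2.resize(P['img'][170:280,250:360],None,fx=5,fy=5,interpolation=cv2.INTER_CUBIC))
```

```text
tool [ 0.4578 -0.0592  0.1797] yaw -4.03 t 23.9 shift [-0.0008 -0.0002  0.0025] roll -0.001 F [0.3 0.  0.2] open 0.0852
```

View pics/g9.png

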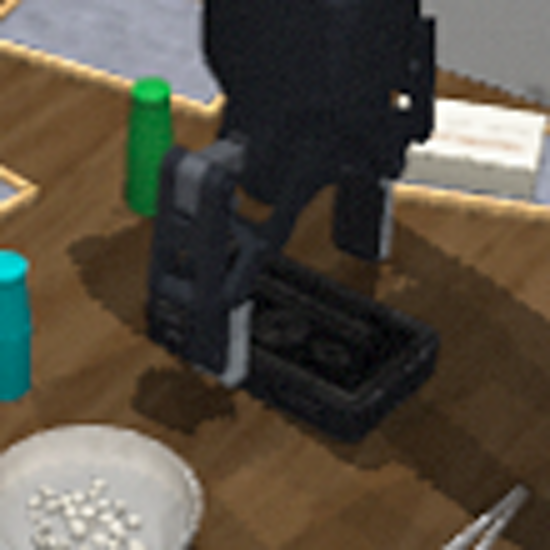

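The fingers straddle the tin, the near tip at (235,380), and the carton lies in its tray. I close on the tin.

Request:
apply_moves(plan=[[0.08,-0.0005,0,0.0015,0],[0.074,-0.0005,0,0.003,0],[0.069,-0.0005,0,0.003,0],[0.065,-0.0005,0,0.003,0],[0.06,-0.0005,0,0.003,0],[0.054,-0.0005,0,0.003,0],[0.054,-0.0005,0,0.003,0],[0.054,-0.0005,0,0.003,0]], newtons=40)

```text
t: 24.62
tool_pos: [0.4571, -0.059, 0.1764]
tool_rot: [3.14, -0.11, 0.001]
contact_force: [-0.9, 0.7, 5.1]
opening: 0.0583
grip_force: 43.7
```

Run:
```python
from h import *
go(.457,-.059,.0225,-4)
P=eyes.get_image('side'); C=cloud(P)
q=(np.hypot(C[...,0]-.457,C[...,1]+.059)<.06)&(C[...,2]>.014)&(C[...,2]<.021); print(q.sum(),*rect(C[q][:,:2]))
```

```text
tool [ 0.4571 -0.059   0.1764] yaw -4.02 t 24.62 shift [-0.0001  0.     -0.0008] roll -0.0 F [-0.9  0.7  5.1] open 0.0583
792 [456.8 -55.2] [ 77.8 101.9] -1.5
```

Request:
apply_moves(plan=[[0.054,0,0,-0.001,0],[0.054,0,0,-0.003,0],[0.054,0,0,-0.006,0],[0.054,0,0,-0.01,0],[0.054,0,0,-0.015,0],[0.054,0,0,-0.02,0],[0.054,0,0,-0.02,0],[0.054,0,0,-0.02,0]])

```text
t: 25.33
tool_pos: [0.457, -0.059, 0.1966]
tool_rot: [3.139, -0.11, 0.002]
contact_force: [0.7, -0.3, -1.3]
opening: 0.0585
grip_force: 43.1
```

Run:
```python
from h import *
go(.457,-.059,.1,-4)
P=eyes.get_image('side'); C=cloud(P)
for lo,hi in((.014,.021),(.03,.042)):
    q=(np.hypot(C[...,0]-.457,C[...,1]+.059)<.06)&(C[...,2]>lo)&(C[...,2]<hi); print(lo,q.sum(),*rect(C[q][:,:2]),np.median(C[q][:,2]).round(4))
cv2.imwrite('pics/g10.png',cv2.resize(P['img'][160:270,260:370],None,fx=5,fy=5,interpolation=cv2.INTER_CUBIC))
```

```text
tool [ 0.457  -0.059   0.1966] yaw -4.02 t 25.33 shift [ 0.      0.     -0.0581] roll -0.0 F [ 0.7 -0.3 -1.3] open 0.0585
0.014 22 [442. -38.] [42.  99.1] 26.2 0.0204
0.03 899 [452.1 -59.3] [ 87.9 100. ] -17.8 0.0372
```

View pics/g10.png

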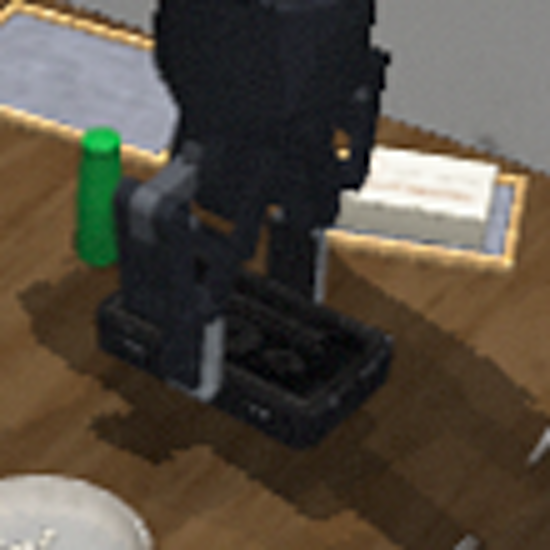

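The tin is held level, 20 mm up, with its top at 37 mm. I lift on and check how low the finger tips reach.

Request:
apply_moves(plan=[[0.054,0,0,-0.01,0],[0.054,0,0,-0.025,0],[0.054,0,0,-0.04,0],[0.054,0,0,-0.055,0],[0.054,0,0,-0.065,0],[0.054,0,0,-0.07,0],[0.054,0,0,-0.07,0],[0.054,0,0,-0.07,0]])

```text
t: 26.05
tool_pos: [0.4566, -0.0589, 0.2657]
tool_rot: [-3.14, 0.11, 0.0]
contact_force: [-0.3, 0.1, -2.0]
opening: 0.0584
grip_force: 43.6
```

Run:
```python
from h import *
P=eyes.get_image('side'); C=cloud(P); o=telemetry.get_obs()
R=cv2.Rodrigues(np.array(o['tool_rot']))[0]; L=(C-o['tool_pos'])@R*1000
s=(abs(L[...,0])<9)&(L[...,1]<-31)&(L[...,1]>-50)&(L[...,2]>120)&(L[...,2]<200)
print('finger tip z tool',np.sort(L[s][:,2])[-12:].round(1), np.sort(-L[s][:,1])[::6].round(0))
t=(abs(L[...,0])>18)&(abs(L[...,0])<48)&(abs(L[...,1])<34)&(L[...,2]>140)&(L[...,2]<190)
print('tin z tool',np.percentile(L[t][:,2],[2,50,98]).round(1))
go(.6293,-.2075,.112,4.5)
```

```text
finger tip z tool [161.9 163.  164.5 165.2 165.2 165.7 166.  166.1 166.6 166.6 167.  167.6] [32. 34. 34. 35. 35. 36. 36. 37. 38. 39. 40. 40. 40. 41. 41. 41. 41. 41.
 41. 42. 42. 42. 42. 43. 43.]
tin z tool [157.2 159.2 174.7]
tool [ 0.4564 -0.0588  0.2651] yaw -4.02 t 26.1 shift [ 0.1829  0.1362 -0.0019] roll -0.149 F [-0.5 -0.1 -2.3] open 0.0584
```

Request:
apply_moves(plan=[[0.054,0.008,0.006,0,-0.01],[0.054,0.025,0.019,0,-0.02],[0.054,0.047,0.035,0,-0.04],[0.054,0.07,0.052,0,-0.06],[0.054,0.095,0.071,0,-0.08],[0.054,0.12,0.089,0,-0.1],[0.054,0.142,0.106,0,-0.12],[0.054,0.16,0.119,0,-0.14],[0.054,0.173,0.129,0,-0.149],[0.054,0.18,0.134,0,-0.149],[0.054,0.183,0.136,0,-0.149],[0.054,0.183,0.136,0,-0.149]])

```text
t: 27.1
tool_pos: [0.6299, -0.2078, 0.2649]
tool_rot: [-3.138, -0.123, 0.002]
contact_force: [-1.1, -0.2, -1.7]
opening: 0.0587
grip_force: 43.5
```

Run:
```python
from h import *
go(.6293,-.2075,.0276,4.5)
```

```text
tool [ 0.6299 -0.2078  0.2649] yaw 4.49 t 27.1 shift [-0.0005 -0.0003  0.0826] roll -0.0 F [-1.1 -0.2 -1.7] open 0.0587
```

Request:
apply_moves(plan=[[0.054,0,0,0.012,0],[0.054,0,0,0.03,0],[0.054,0,0,0.048,0],[0.054,0,0,0.062,0],[0.054,0,0,0.072,0],[0.054,0,0,0.078,0],[0.054,0,0,0.08,0],[0.054,0,0,0.081,0],[0.054,0,0,0.081,0],[0.054,0,0,0.081,0]])

```text
t: 27.93
tool_pos: [0.6303, -0.2077, 0.1861]
tool_rot: [3.138, 0.124, 0.003]
contact_force: [-0.3, 0.3, -1.0]
opening: 0.0586
grip_force: 43.5
```

Run:
```python
from h import *
go(.6293,-.2075,.0246,4.5)
P=eyes.get_image('side')
cv2.imwrite('pics/g11.png',cv2.resize(P['img'][100:220,220:340],None,fx=5,fy=5,interpolation=cv2.INTER_CUBIC))
```

```text
tool [ 0.6303 -0.2077  0.1861] yaw 4.52 t 27.93 shift [-0.001  -0.0002  0.0068] roll 0.0 F [-0.3  0.3 -1. ] open 0.0586
```

View pics/g11.png

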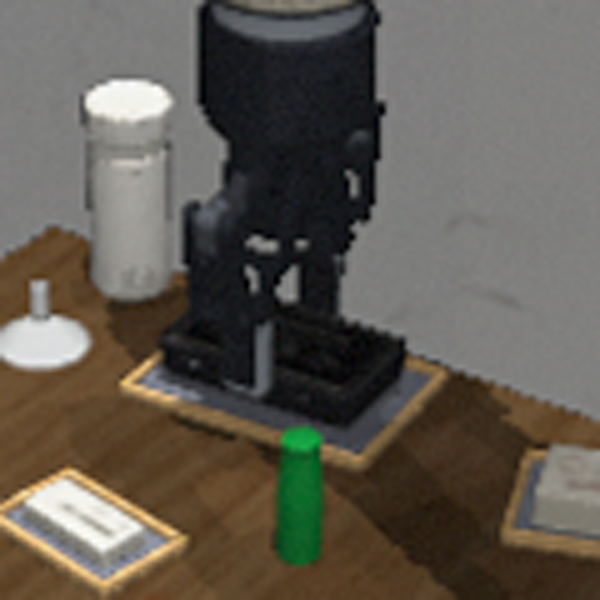

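The tin is over the large tray and centred, at (285,370). The little box and the carton lie in their trays. I lower it to contact.

Request:
apply_moves(plan=[[0.054,-0.001,0,0.0015,0],[0.054,-0.001,0,0.0035,0],[0.054,-0.001,0,0.005,0],[0.054,-0.001,0,0.0058,0],[0.054,-0.001,0,0.0066,0],[0.054,-0.001,0,0.007,0],[0.054,-0.001,0,0.007,0]])

```text
t: 28.57
tool_pos: [0.629, -0.2076, 0.1794]
tool_rot: [-3.139, -0.124, 0.001]
contact_force: [-4.2, 0.4, 7.5]
opening: 0.0583
grip_force: 44.4
```

Request:
apply_moves(plan=[[0.06,0,0,0,0],[0.066,0,0,0,0],[0.074,0,0,0,0],[0.078,0,0,-0.001,0],[0.078,0,0,-0.008,0],[0.078,0,0,-0.025,0],[0.078,0,0,-0.05,0],[0.078,0,0,-0.08,0],[0.078,0,0,-0.11,0],[0.078,0,0,-0.13,0],[0.078,0,0,-0.14,0],[0.078,0,0,-0.14,0]])

```text
t: 29.57
tool_pos: [0.6296, -0.2079, 0.322]
tool_rot: [3.136, 0.124, 0.009]
contact_force: [0.1, 0.4, -0.1]
opening: 0.0779
grip_force: 0.0
```

Run:
```python
from h import *
P=eyes.get_image('side'); C=cloud(P)
def f(n,c,r,lo,hi):
    q=(np.hypot(C[...,0]-c[0],C[...,1]-c[1])<r)&(C[...,2]>lo)&(C[...,2]<hi); print(n,q.sum(),*rect(C[q][:,:2]),np.median(C[q][:,2]).round(4))
f('tin',(.629,-.2075),.065,.0165,.03);f('carton',(.46,-.2045),.045,.0175,.03);f('small',(.632,-.064),.035,.0115,.02);f('punch',(.614,.081),.03,.055,.08);f('dish',(.457,.073),.05,.018,.03)
f('stand',(.614,.081),.04,.009,.014)
go(.6,-.2,.2)
cv2.imwrite('pics/end.png',cv2.resize(P['img'][110:310,170:390],None,fx=3,fy=3,interpolation=cv2.INTER_CUBIC))
```

```text
tin 672 [ 628.7 -206.5] [ 65.8 102. ] 3.4 0.0202
carton 352 [ 459.9 -205. ] [45.  61.5] 20.6 0.0201
small 154 [632.3 -64.1] [26.5 51.8] -10.0 0.0131
punch 54 [614.1  82. ] [13.1 14.7] 10.3 0.0608
dish 210 [458.5  69.8] [74.5 75.5] -83.0 0.0207
stand 223 [613.1  82.1] [49.6 50.4] 41.9 0.0116
tool [ 0.629  -0.2076  0.3192] yaw 4.52 t 29.62 shift [-0.0283 -0.0098 -0.0355] roll None F [ 0.5  0.7 -0.4] open 0.0781
```

View pics/end.png

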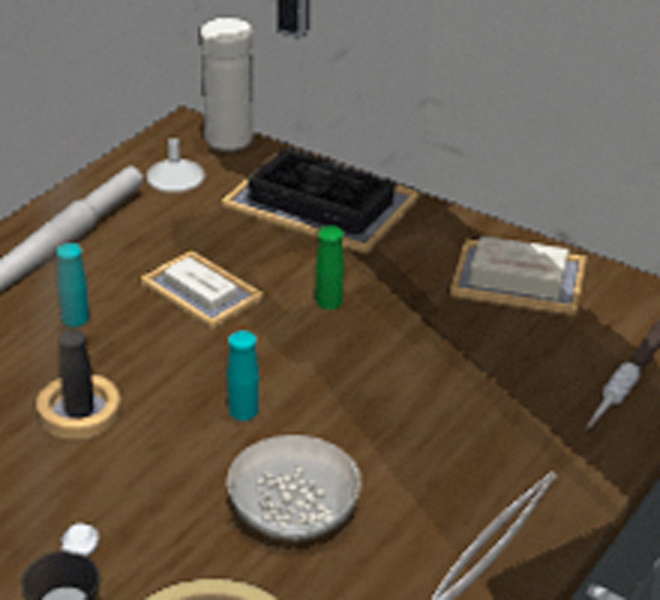

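The picture shows all four things in their places: the tin at (320,190), the carton at (520,265), the little box at (200,280) and the punch upright at (75,375). The dish and the look-alikes are untouched, so I hand the job in.

```bash
python3 -c "
from station import ctrl
print(ctrl.finish_job())"
```

```text
the job is handed in; nothing more can be done
None
```

The job is handed in at about 30 s of the 120 s: the punch stands upright in the round stand, the little box, carton and tin each lie flat in their own trays, and the dish and look-alikes were left where they were.

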